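# Reset the tripped laser interlock

### The arm

A 6-joint arm with a two-finger parallel gripper is mounted at the origin on a cart in front of the work surface, level with it; the furniture and walls round the work are solid. World frame = base frame: x ahead of the robot, y to its left, z up, the work surface at z = 0. Lengths are in mm, angles in rad, forces in N, time in s.
With the tool pointing down it reaches from about 275 to 750 mm from the base axis. Payload 10.2 kg.
Tool frame: the origin (TCP) lies midway between the tips of the shut fingers; the grasp point (between the pads) lies 19 mm behind it (arm.pinch_z is the distance from the TCP to the grasp point, in mm); z points along the fingers, y is the line along which they close (so a half turn about z gives the same grasp; the last joint's range is limited). The gripper opens to 85 mm and grips with 20 to 120 N. Pads are 22 mm wide; open, the fingers measure 114 mm over their backs; the gripper's body (76 mm by 85 mm) begins 54 mm behind the grasp point. The pads swing forward as they close: fully open they stand 13 mm farther back than shut.
Start: joints at [-1.341, 0.313, 1.498, -0, 1.331, -0.223], TCP at [229.668, -472.105, 231.294] pointing down, gripper open.
Joint ranges: [-2.94, 2.94], [-0.97, 2.17], [0.19, 2.56], [-1.23, 4.37], [0.02, 3.11], [-2.88, 2.88]. Speed limits (rad/s): [2.39, 2.39, 3.01, 3.14, 3.14, 3.14].

### API

Orientations are given as a rotation vector (axis times angle).
In Python, from rig import arm, eyes, job_done gives the robot as it stands. The module is installed in compiled form; this text tells all that it offers.
- The arm moves only by the tool step_arm, never from a script. Its arguments are lists of equal length, an entry for each row: "jaw": the opening, from -1 (shut) to 1 (fully open), so that 0 is half open; "slide": the shift along the tool's x, y, z in units of 25 mm (1.0 is 25 mm), a list of three; "turn": the turn, a rotation vector about the tool's x, y, z in units of 5 degrees (1.0 is 5 degrees), a list of three. A call has exactly 8 rows; each row shifts and turns the commanded pose from where the row before left it, along the tool's axes as they then stand; what a row does not reach is not made up. A row lasts 1/10 s, in which the tool goes at most 50 mm and 8.59 degrees, less where a joint would pass 70% of its speed; a pose out of reach is approached as far as the arm can. A call is refused whole if a number of a shift passes 1 or a number of a turn 1, either way. A call with a gripper value outside its range is refused whole. The fingers move at their own pace and stop on an object; "grip_force" is the grip in N (left out, the last holds). Time passes only in rows, so rows that do not move let the fingers close, or fill a call up. It gives the time, the measured TCP pose, the force, the opening and the grip force at its end, in the units of the state.
- arm.sense(): the state, without advancing time (a new reading comes with each control period).
- eyes.get_image(name): name is "scene" or "top" or "wrist"; returns a dict with "pixels" (384x512x3 uint8, red, green, blue), "z_map" (384x512 float32, mm along the optical axis (not along the pixel's ray), 0 where there is no reading), "fovy" (degrees; the focal length in pixels is half the picture's height over the tangent of half this angle, whatever the lens; pixels are square), "cx", "cy" (the principal point, pixels), "eye" and "rotation" of the camera in the world; the wrist camera has in their place "mount" (4x4, takes a point from camera to tool coordinates, whose origin is the TCP and whose axes are the flange's). Camera axes: x right, y down, z forward; pixel columns grow to the right and rows downward; lengths in mm; the calibration is good to about 2 mm. A picture is of the moment at which its call begins: read the wrist's pose just before it.
- job_done(): hands the job in; it is judged then, once.
The state is a dict: "time_s": time; "q": joint angles; "qd": joint speeds; "tau": joint torques, N m; "position": TCP position; "tool_rot": TCP orientation; "force": force on the tool from outside, world axes, zero at the start; "torque": the same for the moment, N m; "opening": finger opening in mm; "gripper_force": force on a finger pad.
Only numpy, scipy, OpenCV 4.12 (cv2) and the standard library are available. Lean on these libraries where they do the work, as an engineer would, in place of code of your own. Each camera call takes 0.05 s, during which the arm holds its last target. There are 200 camera calls.

### The job

The laser interlock has tripped. With a fingertip, push the sliding shutter on top of the interlock unit all the way off the round well, reach down into the well and press the sunken reset key fully down, keep it down for about a second and let it come up, then push the shutter back until the round well is fully covered again. Only push and press, gently and without gripping anything; do not press the key in the square well, and leave the small parts round the unit where they are.

Things in the scene. Friction and masses are not known exactly. Their poses are not given: they have to be found in the camera images.
- unit: Laser interlock unit: grey box fixed to the desk, 110 (x) x 164 (y) x 60 (z) mm, deck at z = 60 mm; origin at the centre of its underside. A round well (48 mm diameter) at (0, +35) mm and a square one (44 x 44 mm) at (0, -35) mm open in the deck, both 36 mm deep. A black shutter slides along y between rails 8 mm wide and 9 mm high at x = -40 and +40 mm, and covers one well or the other.
- shutter (a joint): Slide of the shutter along the unit's -y, in m: 0 = wholly over the round well, 0.070 = at the other stop, over the square well, with the round well free. Starts at 0 to 0.012. It stays where it is left; about 1.5 N moves it.
- pocket (a point): Centre of the floor of the shutter's finger pocket; moves with it. The shutter is a shallow black tray open on top, 68 (x) x 64 (y) x 14 (z) mm, rim at z = 75 mm of the unit, walls 6 mm thick; the pocket is 56 (x) x 52 (y) mm and 11 mm deep, its floor at z = 64 mm of the unit. A fingertip in the pocket pushes on its walls.
- reset_key (a joint): Travel of the sunken reset key, in m: 0 = up, 0.005 = fully down. It starts to move at about 2 N, is fully down at about 5 N, then is rigid, and springs back up when let go.
- reset_key_top (a point): Centre of the top face of the reset key, a round white button 32 mm in diameter in the middle of the round well; while up, its top is 20 mm below the deck (z = 40 mm in the unit's frame). Moves with the key. The well has room for the tips of a closed gripper.
- test_key (a joint): Travel of the key in the square well, in m: 0 = up, 0.005 = fully down. Not to be pressed.
- test_key_top (a point): Centre of the top face of the key in the square well, a square white button 28 x 28 mm, its top 20 mm below the deck.
- objective_case: Small black screw case with a ribbed cap, 37 mm in diameter, 48 mm high, standing loose on the desk behind the unit; origin at the centre of its underside. To be left alone.
- post_50: Plain steel post, 13 mm in diameter, 50 mm high, standing loose behind the unit; origin at the centre of its underside. To be left alone.
- clamp_fork_1: Flat black clamping fork, 22 x 64 x 8 mm, lying loose in front of the unit; origin at the centre of its underside. To be left alone.
- lens_cap: Flat round black lens cap, 42 mm in diameter, 8 mm high, lying loose in front of the unit; origin at the centre of its underside. To be left alone.

How it is judged:
By the outcome, as a careful person would: the job done as asked, in the order asked, and still so for the second after the job is handed in, with the robot touching nothing.
It also fails if it takes over 72 s, if anything falls off the work surface, if the arm or the gripper's body presses on something with over 40 N, if the wrist force passes 120 N, or if a joint passes its speed limit or range.

## Working session

There is one attempt and no reset: what is moved stays moved. The work goes in short steps, Python scripts to look and compute and a tool call to move; the robot and the scene stay as the last step left them, time stands still between calls to the robot, and variables do not carry over. Pictures are saved under pics/ and viewed, at most 10 in all, crops included, and the job is handed in when it is done.

Besides the shell and the picture viewer there is one more tool, called as name(argument=value, ...) on one line, values as JSON. step_arm: Moves the arm, as the interface text tells. Its arguments: {"type":"object","properties":{"jaw":{"type":"array","items":{"type":"number"}},"slide":{"type":"array","items":{"type":"array","items":{"type":"number"}}},"turn":{"type":"array","items":{"type":"array","items":{"type":"number"}}},"grip_force":{"type":"number"}},"required":["jaw","slide","turn"]}

```bash
mkdir -p pics
cat > h.py <<'E'
import numpy as np, cv2
from rig import arm, eyes
from scipy.spatial.transform import Rotation as R
def grab(n,fn):
    s=arm.sense(); im=eyes.get_image(n); np.savez(fn+'.npz',**{k:v for k,v in im.items()},pos=s['position'],rv=s['tool_rot'])
    cv2.imwrite('pics/'+fn+'.png',cv2.cvtColor(im['pixels'],cv2.COLOR_RGB2BGR)); return im
def cloud(fn):
    d=np.load(fn+'.npz'); z=d['z_map']; f=192/np.tan(np.radians(d['fovy'])/2)
    v,u=np.mgrid[:384,:512]; P=np.stack([(u-d['cx'])/f*z,(v-d['cy'])/f*z,z],-1)
    if 'eye' in d: return P@d['rotation'].T+d['eye'], z>0
    M=d['mount']; P=P@M[:3,:3].T+M[:3,3]; rv=d['rv']
    Rm=R.from_rotvec(rv).as_matrix() if rv.shape==(3,) else rv
    return P@Rm.T+d['pos'], z>0
E
python3 - <<'E'
from h import *
for n in('top','scene'):
    im=grab(n,n+'0'); print(n,im['eye'],im['rotation'],im['fovy'],im['cx'],im['cy'])
a=cv2.imread('pics/top0.png');b=cv2.imread('pics/scene0.png')
cv2.imwrite('pics/both.png',cv2.resize(np.vstack([a,b]),(800,1200))[:, :])
cv2.imwrite('pics/topb.png',cv2.resize(a,(800,600)))
print(arm.sense())
E
```

```text
top [427.62310863 203.20544627 924.65167554] [-2.17631879  2.17512269 -0.14808476] 55.932830513287925 252.36005167095354 189.51927608381314
scene [180.9914084  630.02352835 710.3852419 ] [-0.88481267  2.60940745 -0.97710732] 42.69219884343231 253.21232544177093 187.39116144555064
{'time_s': 0.1, 'q': array([-1.34139805e+00,  3.13408155e-01,  1.49832987e+00, -8.06727458e-06,
        1.33100326e+00, -2.23393815e-01]), 'qd': array([-0.0017297 , -0.0018712 , -0.00327116,  0.00026412, -0.00092318,
       -0.00091091]), 'tau': array([ 3.29586714e-03, -4.12897468e+01, -2.60141498e+01, -2.14066563e-04,
        2.95606675e-03, -2.90946808e-06]), 'position': array([ 229.61503064, -471.88153691,  230.79684587]), 'tool_rot': array([-3.06030456e+00, -7.04928993e-01,  1.77179771e-05]), 'force': array([-0.51096851, -0.15753873, -1.06167193]), 'torque': array([ 0.00153056, -0.0422996 , -0.0554406 ]), 'gripper_force': 0.0, 'opening': 85.71178887922726}
```

View pics/topb.png

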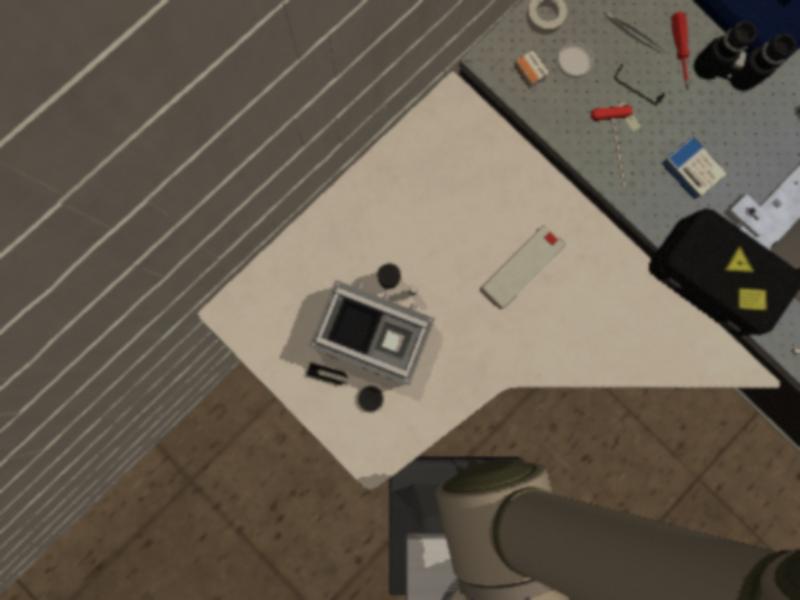

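View pics/scene0.png

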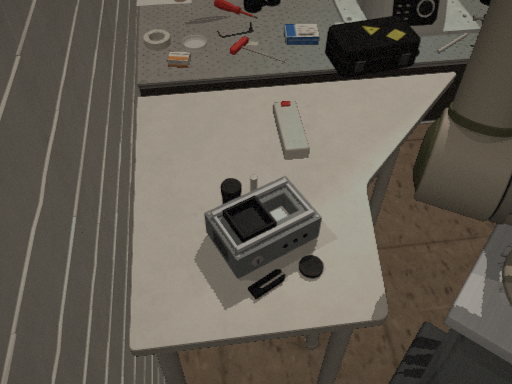

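The top view shows the unit at about (375,333) of 800x600, with the shutter over the left (round) well at (353,325) and the square key exposed at (393,341). The loose parts sit at (389,275), (405,297), (327,374) and (370,398). The scene view agrees: unit at (263,225), shutter at (248,215).

```bash
sed -i "s/if 'eye' in d: return P@d\['rotation'\].T+d\['eye'\], z>0/if 'eye' in d: return P@R.from_rotvec(d['rotation']).as_matrix().T+d['eye'], z>0/" h.py
python3 - <<'E'
from h import *
for n in('top0','scene0'):
    P,ok=cloud(n)
    A=P[ok&(P[...,2]>15)&(P[...,2]<110)&(abs(P[...,0]-400)<250)&(P[...,1]>100)&(P[...,1]<500)]
    c=P[213,240] if n=='top0' else P[225,263]
    print(n,c,len(A),np.histogram(A[:,2],bins=range(15,111,5)))
    m=(ok&(P[...,2]>52)&(P[...,2]<85)&(np.hypot(P[...,0]-c[0],P[...,1]-c[1])<130))
    B=P[m]; r=cv2.minAreaRect(B[:,:2].astype(np.float32)); print(r, np.median(B[:,2]))
    # points on table level (z calibration)
    t=P[ok&(abs(P[...,2])<12)&(np.hypot(P[...,0]-c[0],P[...,1]-c[1])<200)]; print('table',np.median(t[:,2]))
P,ok=cloud('top0')
for nm,(u,v) in dict(sh=(353,325),key=(393,341),case=(389,275),post=(405,297),fork=(327,374),cap=(370,398)).items():
    print(nm,P[int(v*.64),int(u*.64)])
a=cv2.imread('pics/top0.png')[165:270,185:295]; cv2.imwrite('pics/tc.png',cv2.resize(a,None,fx=5.5,fy=5.5,interpolation=cv2.INTER_CUBIC))
E
```

```text
top0 [467.75811655 211.28902904  59.61826779] 4402 (array([  33,  153,  125,   77,  127,  137,  176,  139,  492, 1393,  659,
        296,  227,   55,   54,  100,   54,   52,   53]), array([ 15,  20,  25,  30,  35,  40,  45,  50,  55,  60,  65,  70,  75,
        80,  85,  90,  95, 100, 105, 110]))
((495.06396484375, 206.8347930908203), (164.03382873535156, 164.74237060546875), 68.94336700439453) 62.91759951142194
table 0.8617244419585859
scene0 [455.70090237 236.01965306  63.14074972] 8753 (array([ 236,  258,  307,  351,  495,  406,  607,  354, 1707, 1701, 1053,
        543,  169,   81,   74,  181,   61,   95,   74]), array([ 15,  20,  25,  30,  35,  40,  45,  50,  55,  60,  65,  70,  75,
        80,  85,  90,  95, 100, 105, 110]))
((485.7543640136719, 211.0504913330078), (165.96307373046875, 146.04258728027344), 68.74430847167969) 61.96496772818455
table -0.6894902877997993
sh [479.41639377 246.92501252  64.04025344]
key [456.37273222 184.67615631  43.47372169]
case [558.56265283 192.10360821  49.89134647]
post [5.29642399e+02 1.63151755e+02 4.57433220e-01]
fork [404.89040323 289.81143601   1.61965588]
cap [367.69829649 221.48964575   6.41976341]
```

View pics/tc.png

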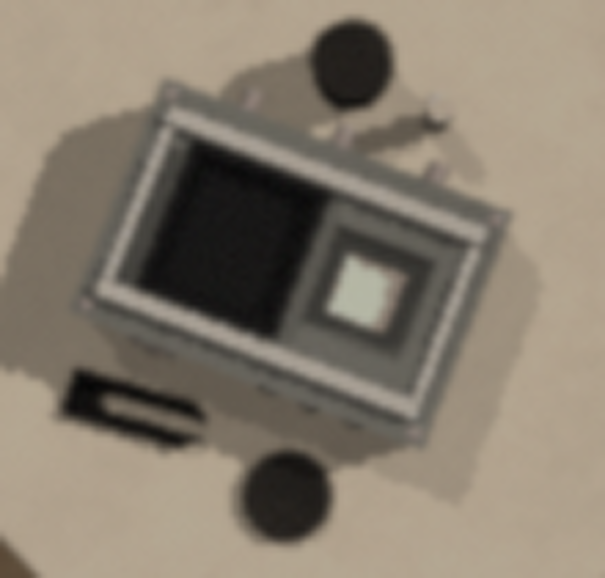

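The crop shows deck corners at about (172,85), (505,215), (415,440), (85,305). The black shutter covers (193,150)-(330,195)-(275,335)-(145,290), and the square key is at (362,292). Next I'll compute the pose.

Run:
```python
from h import *
d=np.load('top0.npz'); f=192/np.tan(np.radians(d['fovy'])/2); Rm=R.from_rotvec(d['rotation']).as_matrix()
def w(x,y,z):
    u=x/5.5+185-.4; v=y/5.5+165-.4; r=Rm@[(u-d['cx'])/f,(v-d['cy'])/f,1]; return d['eye']+r*(z-d['eye'][2])/r[2]
c=np.array([w(*p,60) for p in((172,85),(505,215),(415,440),(85,305))]); print(c.round(1)); o=c.mean(0);print('centre',o)
e=c[0]+c[3]-c[1]-c[2]; print('yaw of +y', np.degrees(np.arctan2(e[1],e[0])), np.linalg.norm(e)/2)
e=c[0]+c[1]-c[2]-c[3]; print('yaw of x', np.degrees(np.arctan2(e[1],e[0])), np.linalg.norm(e)/2)
s=np.array([w(*p,75) for p in((193,150),(330,195),(275,335),(145,290))]); print('sh',s.mean(0))
print('key',w(362,292,40))
```

```text
[[547.  269.6  60. ]
 [490.1 124.   60. ]
 [393.  163.6  60. ]
 [451.  306.1  60. ]]
centre [470.25824226 215.81506663  60.        ]
yaw of +y 68.26728314509717 155.056705991121
yaw of x -21.518107760110382 103.76800214409312
sh [477.26845852 240.54939238  75.        ]
key [457.23860274 186.02322002  40.        ]
```

step_arm(jaw=[-1, -1, -1, -1, -1, -1, -1, -1], slide=[[0, 0, 0], [0, 0, 0], [0, 0, 0], [0, 0, 0], [0, 0, 0], [0, 0, 0], [0, 0, 0], [0, 0, 0]], turn=[[0, 0, -1], [0, 0, -1], [0, 0, -1], [0, 0, -1], [0, 0, -1], [0, 0, -1], [0, 0, -1], [0, 0, -1]], grip_force=20)

```text
time_s: 0.9
position: [229.6, -472.0, 231.0]
tool_rot: [-2.632, -1.714, -0.0]
force: [0.1, 0.2, 0.8]
opening: -0.1
gripper_force: 0.0
```

```bash
cat >> h.py <<'E'
def rel(t):
    s=arm.sense(); Rt=R.from_rotvec(s['tool_rot']).as_matrix(); x=Rt[:,0]
    print('t',s['time_s'],'pos',s['position'].round(1),'yaw',np.degrees(np.arctan2(x[1],x[0])).round(2),'F',s['force'].round(2),'units',(Rt.T@(np.array(t)-s['position'])/25).round(2), s['opening'])
E
python3 -c "
from h import *
rel([470,216,230])"
```

```text
t 0.9 pos [ 229.6 -472.   231. ] yaw 66.15 F [0.13 0.23 0.79] units [29.06 -2.33  0.06] -0.07338689608250606
```

step_arm(jaw=[-1, -1, -1, -1, -1, -1, -1, -1], slide=[[0.5, 0, 0], [1, 0, 0], [1, 0, 0], [1, 0, 0], [1, 0, 0], [1, 0, 0], [1, 0, 0], [1, 0, 0]], turn=[[0, 0, -0.46], [0, 0, 0], [0, 0, 0], [0, 0, 0], [0, 0, 0], [0, 0, 0], [0, 0, 0], [0, 0, 0]])

```text
time_s: 1.7
position: [299.9, -296.3, 231.1]
tool_rot: [-2.601, -1.761, -0.0]
force: [0.3, 1.0, -0.2]
opening: 0.2
gripper_force: 0.0
```

step_arm(jaw=[-1, -1, -1, -1, -1, -1, -1, -1], slide=[[1, 0, 0], [1, 0, 0], [1, 0, 0], [1, 0, 0], [1, 0, 0], [1, 0, 0], [1, 0, 0], [1, 0, 0]], turn=[[0, 0, 0], [0, 0, 0], [0, 0, 0], [0, 0, 0], [0, 0, 0], [0, 0, 0], [0, 0, 0], [0, 0, 0]])

```text
time_s: 2.5
position: [373.6, -110.6, 231.2]
tool_rot: [-2.601, -1.761, -0.0]
force: [0.5, 0.1, 0.3]
opening: -0.1
gripper_force: 0.0
```

step_arm(jaw=[-1, -1, -1, -1, -1, -1, -1, -1], slide=[[1, 0, 0], [1, 0, 0], [1, 0, 0], [1, 0, 0], [1, 0, 0], [1, 0, 0], [1, 0, 0], [0.5, 0, 0]], turn=[[0, 0, 0], [0, 0, 0], [0, 0, 0], [0, 0, 0], [0, 0, 0], [0, 0, 0], [0, 0, 0], [0, 0, 0]])

```text
time_s: 3.3
position: [443.0, 63.6, 231.1]
tool_rot: [-2.599, -1.764, 0.0]
force: [-0.1, 0.1, -0.2]
opening: -0.1
gripper_force: 0.0
```

```bash
python3 -c "
from h import *
rel([470,216,230])
im=grab('wrist','w1'); print(im['mount'].round(2).tolist(),im['fovy'])"
```

```text
t 3.3 pos [443.   63.6 231.1] yaw 68.31 F [-0.13  0.06 -0.17] units [ 6.06 -1.25  0.05] -0.13440488478804427
[[-0.0, -0.96, -0.29, 74.43], [1.0, -0.0, 0.0, -1.47], [-0.0, -0.29, 0.96, -143.52], [0.0, 0.0, 0.0, 1.0]] 61.62799953570029
```

View pics/w1.png

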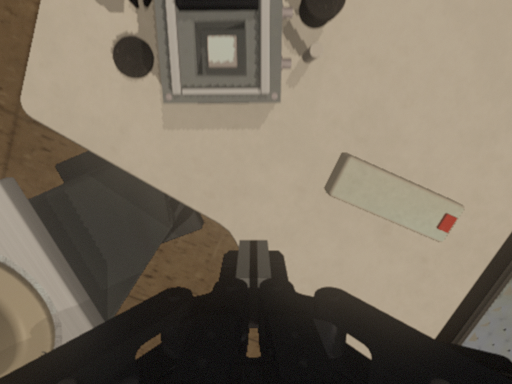

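The wrist picture shows the unit aligned with the image: near end at row 98, columns 163-281, key at (222,51). I'll move over it and look again.

step_arm(jaw=[-1, -1, -1, -1, -1, -1, -1, -1], slide=[[0.8, -0.25, 0], [0.8, -0.25, 0], [0.8, -0.25, 0], [0.8, -0.25, 0], [0.8, -0.25, 0], [0.5, 0, 0], [0.3, 0, 0], [0, 0, 0]], turn=[[0, 0, 0], [0, 0, 0], [0, 0, 0], [0, 0, 0], [0, 0, 0], [0, 0, 0], [0, 0, 0], [0, 0, 0]])

```text
time_s: 4.15
position: [459.0, 184.7, 231.1]
tool_rot: [2.601, 1.763, -0.0]
force: [0.5, -0.7, 0.3]
opening: 0.2
gripper_force: 0.0
```

```bash
python3 -c "
from h import *
rel([470,216,230])
im=grab('wrist','w2')
cv2.imwrite('pics/w2b.png',cv2.resize(cv2.imread('pics/w2.png')[0:270,110:430],None,fx=2.2,fy=2.2,interpolation=cv2.INTER_CUBIC))"
```

```text
t 4.15 pos [459.  184.7 231.1] yaw 68.25 F [ 0.49 -0.69  0.28] units [ 1.33 -0.05  0.05] 0.23676498276655905
```

View pics/w2b.png

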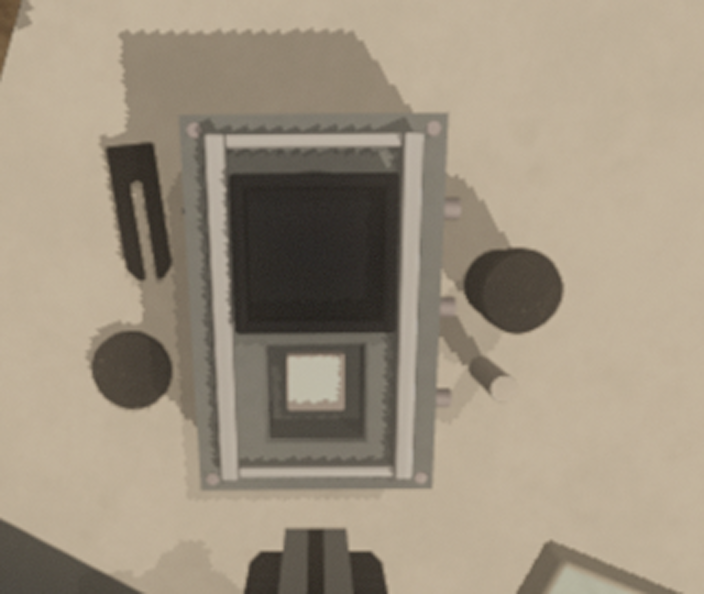

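The enlarged crop shows deck corners at (180,113), (448,113), (432,488), (203,488). The shutter rim is (231,173)-(398,173)-(395,332)-(236,332) and the square key is at (317,381).

```bash
cat > m.py <<'E'
from h import *
d=np.load('w2.npz'); f=192/np.tan(np.radians(d['fovy'])/2); M=d['mount']; Rt=R.from_rotvec(d['rv']).as_matrix()
def w(x,y,z):
    u=x/2.2+110-.3; v=y/2.2-.3; r=Rt@M[:3,:3]@[(u-d['cx'])/f,(v-d['cy'])/f,1]; e=Rt@M[:3,3]+d['pos']; return e+r*(z-e[2])/r[2]
c=np.array([w(*p,60) for p in((180,113),(448,113),(432,488),(203,488))]); o=c.mean(0);print('centre',o, [np.linalg.norm(c[i]-c[i-1]).round(1) for i in range(4)])
e=c[0]+c[1]-c[2]-c[3]; print('yaw y',np.degrees(np.arctan2(e[1],e[0])))
s=np.array([w(*p,75) for p in((231,173),(398,173),(395,332),(236,332))]); k=w(317,381,40)
print([np.linalg.norm(s[i]-s[i-1]).round(1) for i in range(4)])
U=lambda p:(Rt.T@(p-o))[:2].round(1)
print('shutter in tool(x=unit y,y=unit x)',s.mean(0),U(s.mean(0)),'key',k,U(k))
P,ok=cloud('w2')
for n,(x,y) in dict(pocket=(317,250),key=(317,381),deck=(317,460),rail=(215,300),table=(600,200)).items(): print(n,P[int(y/2.2),int(x/2.2+110)].round(1))
E
python3 m.py
```

```text
centre [470.17055219 216.16784754  60.        ] [np.float64(163.8), np.float64(109.4), np.float64(163.9), np.float64(108.9)]
yaw y 68.75397255584139
[np.float64(63.3), np.float64(66.4), np.float64(63.3), np.float64(67.4)]
shutter in tool(x=unit y,y=unit x) [479.62084974 240.80876325  75.        ] [26.4 -0.4] key [457.91676726 184.01496002  40.        ] [-34.4   0.5]
pocket [481.3 242.2  66.1]
key [458.1 184.   40.7]
deck [445.7 152.9  60.5]
rail [432.7 239.3  69.7]
table [620.6 210.    0.8]
```

step_arm(jaw=[-1, -1, -1, -1, -1, -1, -1, -1], slide=[[0.4, -0.05, 0.7], [0.4, 0, 0.7], [0.4, 0, 0.8], [0.4, 0, 0.8], [0.4, 0, 0.8], [0.4, 0, 0.8], [0, 0, 0.8], [0, 0, 0.4]], turn=[[0, 0, -0.08], [0, 0, 0], [0, 0, 0], [0, 0, 0], [0, 0, 0], [0, 0, 0], [0, 0, 0], [0, 0, 0]])

```text
time_s: 5.0
position: [479.0, 240.2, 84.8]
tool_rot: [-2.595, -1.77, 0.004]
force: [-0.4, 0.8, 0.0]
opening: 0.1
gripper_force: 0.0
```

step_arm(jaw=[-1, -1, -1, -1, -1, -1, -1, -1], slide=[[0, 0, 0], [0, 0, 0.15], [0, 0, 0.15], [0, 0, 0.15], [0, 0, 0.15], [0, 0, 0.12], [0, 0, 0], [0, 0, 0]], turn=[[0, 0, 0], [0, 0, 0], [0, 0, 0], [0, 0, 0], [0, 0, 0], [0, 0, 0], [0, 0, 0], [0, 0, 0]])

```text
time_s: 5.8
position: [479.5, 241.1, 68.3]
tool_rot: [-2.595, -1.771, -0.0]
force: [0.4, -0.9, 0.4]
opening: -0.2
gripper_force: 0.0
```

```bash
cat >> h.py <<'E'
def un():
    s=arm.sense(); a=np.radians(68.6); d=s['position']-[470.2,216.2,0]; y=np.array([np.cos(a),np.sin(a)]); x=np.array([y[1],-y[0]])
    f=s['force']; print('t',round(s['time_s'],2),'unit x,y,z',(d[:2]@x).round(1),(d[:2]@y).round(1),d[2].round(2),'F x,y,z',(f[:2]@x).round(2),(f[:2]@y).round(2),f[2].round(2))
E
python3 -c "
from h import *
un();rel([470.2,216.2,67.5])"
```

```text
t 5.8 unit x,y,z -0.4 26.6 68.31 F x,y,z 0.72 -0.71 0.35
t 5.8 pos [479.5 241.1  68.3] yaw 68.65 F [ 0.41 -0.92  0.35] units [-1.06  0.02  0.03] -0.16223023129863307
```

step_arm(jaw=[-1, -1, -1, -1, -1, -1, -1, -1], slide=[[-0.2, 0, 0], [-0.2, 0, 0], [-0.15, 0, 0], [-0.15, 0, 0], [-0.2, 0, 0], [-0.2, 0, 0], [-0.2, 0, 0], [-0.2, 0, 0]], turn=[[0, 0, 0], [0, 0, 0], [0, 0, 0], [0, 0, 0], [0, 0, 0], [0, 0, 0], [0, 0, 0], [0, 0, 0]])

```text
time_s: 6.6
position: [465.7, 205.8, 68.4]
tool_rot: [2.595, 1.771, 0.0]
force: [0.7, 1.9, -0.1]
opening: -0.1
gripper_force: 0.9
```

step_arm(jaw=[-1, -1, -1, -1, -1, -1, -1, -1], slide=[[-0.2, 0, 0], [-0.2, 0, 0], [-0.2, 0, 0], [-0.2, 0, 0], [-0.2, 0, 0], [-0.2, 0, 0], [-0.1, 0, 0], [-0.1, 0, 0]], turn=[[0, 0, 0], [0, 0, 0], [0, 0, 0], [0, 0, 0], [0, 0, 0], [0, 0, 0], [0, 0, 0], [0, 0, 0]])

```text
time_s: 7.4
position: [453.1, 173.3, 68.3]
tool_rot: [2.595, 1.771, 0.0]
force: [0.3, 1.1, 0.3]
opening: -0.1
gripper_force: 0.8
```

```bash
python3 -c "
from h import *
un();rel([470.2,216.2,67.5])"
```

```text
t 7.4 unit x,y,z -0.3 -46.2 68.34 F x,y,z -0.13 1.17 0.32
t 7.4 pos [453.1 173.3  68.3] yaw 68.64 F [0.31 1.14 0.32] units [1.85 0.01 0.03] -0.0792690335030431
```

step_arm(jaw=[-1, -1, -1, -1, -1, -1, -1, -1], slide=[[-0.04, 0, 0], [-0.04, 0, 0], [-0.04, 0, 0], [-0.02, 0, 0], [-0.02, 0, 0], [0, 0, 0], [0, 0, 0], [0, 0, 0]], turn=[[0, 0, 0], [0, 0, 0], [0, 0, 0], [0, 0, 0], [0, 0, 0], [0, 0, 0], [0, 0, 0], [0, 0, 0]])

```text
time_s: 8.2
position: [451.5, 169.8, 68.2]
tool_rot: [-2.594, -1.771, 0.0]
force: [0.8, 0.9, 0.3]
opening: -0.1
gripper_force: 0.5
```

```bash
python3 -c "
from h import *
un();rel([470.2,216.2,67.5])"
```

```text
t 8.2 unit x,y,z -0.5 -50.0 68.24 F x,y,z 0.47 1.12 0.31
t 8.2 pos [451.5 169.8  68.2] yaw 68.65 F [0.84 0.87 0.31] units [2.   0.02 0.03] -0.1186387708870425
```

step_arm(jaw=[-1, -1, -1, -1, -1, -1, -1, -1], slide=[[-0.02, 0, 0], [-0.02, 0, 0], [-0.02, 0, 0], [-0.02, 0, 0], [0, 0, 0], [0, 0, 0], [0, 0, 0], [0, 0, 0]], turn=[[0, 0, 0], [0, 0, 0], [0, 0, 0], [0, 0, 0], [0, 0, 0], [0, 0, 0], [0, 0, 0], [0, 0, 0]])

```text
time_s: 9.0
position: [451.4, 169.3, 68.4]
tool_rot: [-2.594, -1.77, -0.005]
force: [3.7, 12.0, -3.2]
opening: -0.3
gripper_force: 6.1
```

```bash
python3 -c "
from h import *
un();rel([470.2,216.2,67.5])"
```

```text
t 9.0 unit x,y,z -0.4 -50.5 68.35 F x,y,z -0.91 12.55 -3.23
t 9.0 pos [451.4 169.3  68.4] yaw 68.6 F [ 3.73 12.02 -3.23] units [2.02 0.02 0.04] -0.3390769025109246
```

Stop reached (12 N). I'll back off, lift and look.

step_arm(jaw=[-1, -1, -1, -1, -1, -1, -1, -1], slide=[[0.2, 0, 0], [0.2, 0, 0], [0, 0, -0.4], [0, 0, -0.8], [0, 0, -0.8], [0.2, 0, -0.5], [0, 0, 0], [0, 0, 0]], turn=[[0, 0, 0], [0, 0, 0], [0, 0, 0], [0, 0, 0], [0, 0, 0], [0, 0, 0], [0, 0, 0], [0, 0, 0]])

```text
time_s: 9.8
position: [456.1, 181.8, 130.7]
tool_rot: [2.594, 1.772, -0.0]
force: [-0.4, -0.3, -0.2]
opening: 0.3
gripper_force: 0.0
```

```bash
python3 -c "
from h import *
un();rel([482.8,248.8,75])
im=grab('wrist','w3')"
```

```text
t 9.8 unit x,y,z -0.6 -37.2 130.71 F x,y,z -0.27 -0.47 -0.23
t 9.8 pos [456.1 181.8 130.7] yaw 68.65 F [-0.42 -0.34 -0.23] units [2.89 0.02 2.23] 0.29365307887141373
```

View pics/w3.png

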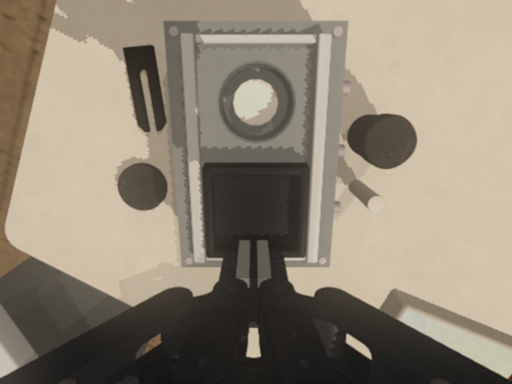

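The shutter is clear. The round well is open, with its rim at columns 219-294, rows 63-140 (centre about (257,101)) and the key at (255,102).

Run:
```python
from h import *
d=np.load('w3.npz'); f=192/np.tan(np.radians(d['fovy'])/2); M=d['mount']; Rt=R.from_rotvec(d['rv']).as_matrix()
def w(u,v,z):
    r=Rt@M[:3,:3]@[(u-d['cx'])/f,(v-d['cy'])/f,1]; e=Rt@M[:3,3]+d['pos']; return e+r*(z-e[2])/r[2]
c=(w(256.5,63,60)+w(256.5,140,60)+w(219,101,60)+w(294,101,60))/4
k=w(255.5,102,40); P,ok=cloud('w3')
for p in(c,k): print(p,'tool units',Rt.T@(p-arm.sense()['position'])/25)
print('key z',np.median(P[95:108,248:263].reshape(-1,3),0))
```

```text
[483.19618124 248.99654517  60.        ] tool units [2.90422216 0.03821707 2.81100794]
[482.64533711 248.93546575  40.        ] tool units [2.89415409 0.01867319 3.61101302]
key z [482.48471597 249.71485932  40.84483462]
```

step_arm(jaw=[-1, -1, -1, -1, -1, -1, -1, -1], slide=[[0.5, 0.02, 0.2], [0.6, 0, 0.3], [0.6, 0, 0.4], [0.6, 0, 0.4], [0.6, 0, 0.4], [0, 0, 0.3], [0, 0, 0], [0, 0, 0]], turn=[[0, 0, 0], [0, 0, 0], [0, 0, 0], [0, 0, 0], [0, 0, 0], [0, 0, 0], [0, 0, 0], [0, 0, 0]])

```text
time_s: 10.65
position: [483.0, 249.0, 80.6]
tool_rot: [-2.595, -1.771, 0.001]
force: [0.4, 0.1, 0.4]
opening: 0.0
gripper_force: 0.0
```

```bash
python3 -c "
from h import *
un();rel([482.9,248.9,44])"
```

```text
t 10.65 unit x,y,z -0.0 35.2 80.61 F x,y,z 0.32 0.18 0.45
t 10.65 pos [483.  249.   80.6] yaw 68.63 F [0.37 0.05 0.45] units [-0.   -0.    1.46] 0.011179437692421832
```

step_arm(jaw=[-1, -1, -1, -1, -1, -1, -1, -1], slide=[[0, 0, 0.3], [0, 0, 0.3], [0, 0, 0.3], [0, 0, 0.3], [0, 0, 0.2], [0, 0, 0.05], [0, 0, 0], [0, 0, 0]], turn=[[0, 0, 0], [0, 0, 0], [0, 0, 0], [0, 0, 0], [0, 0, 0], [0, 0, 0], [0, 0, 0], [0, 0, 0]])

```text
time_s: 11.45
position: [483.4, 249.4, 44.8]
tool_rot: [2.594, 1.771, 0.001]
force: [0.3, -0.4, -0.5]
opening: 0.1
gripper_force: 0.0
```

step_arm(jaw=[-1, -1, -1, -1, -1, -1, -1, -1], slide=[[0, 0, 0.04], [0, 0, 0.04], [0, 0, 0.04], [0, 0, 0.04], [0, 0, 0.04], [0, 0, 0.04], [0, 0, 0], [0, 0, 0]], turn=[[0, 0, 0], [0, 0, 0], [0, 0, 0], [0, 0, 0], [0, 0, 0], [0, 0, 0], [0, 0, 0], [0, 0, 0]])

```text
time_s: 12.25
position: [483.2, 249.3, 38.7]
tool_rot: [2.595, 1.771, 0.0]
force: [-1.3, 0.5, 2.5]
opening: 0.1
gripper_force: 1.3
```

```bash
python3 -c "
from h import *
un();rel([482.9,248.9,35])"
```

```text
t 12.25 unit x,y,z 0.1 35.6 38.65 F x,y,z -1.36 -0.0 2.5
t 12.25 pos [483.2 249.3  38.7] yaw 68.65 F [-1.27  0.5   2.5 ] units [-0.02 -0.01  0.15] 0.13348046356302304
```

step_arm(jaw=[-1, -1, -1, -1, -1, -1, -1, -1], slide=[[0, 0, 0.04], [0, 0, 0.04], [0, 0, 0.04], [0, 0, 0.03], [0, 0, 0.02], [0, 0, 0], [0, 0, 0], [0, 0, 0]], turn=[[0, 0, 0], [0, 0, 0], [0, 0, 0], [0, 0, 0], [0, 0, 0], [0, 0, 0], [0, 0, 0], [0, 0, 0]])

```text
time_s: 13.05
position: [483.3, 249.3, 35.0]
tool_rot: [2.594, 1.771, 0.0]
force: [-3.6, -2.0, 11.8]
opening: -0.2
gripper_force: 5.7
```

step_arm(jaw=[-1, -1, -1, -1, -1, -1, -1, -1], slide=[[0, 0, 0], [0, 0, 0], [0, 0, 0], [0, 0, 0], [0, 0, 0], [0, 0, 0], [0, 0, 0], [0, 0, -0.1]], turn=[[0, 0, 0], [0, 0, 0], [0, 0, 0], [0, 0, 0], [0, 0, 0], [0, 0, 0], [0, 0, 0], [0, 0, 0]])

```text
time_s: 13.85
position: [483.2, 249.3, 36.9]
tool_rot: [2.595, 1.771, 0.0]
force: [-1.7, -0.6, 3.7]
opening: -0.4
gripper_force: 1.8
```

step_arm(jaw=[-1, -1, -1, -1, -1, -1, -1, -1], slide=[[0, 0, -0.2], [0, 0, -0.4], [0, 0, -0.5], [0, 0, -0.6], [0, 0, -0.4], [0, 0, 0], [0, 0, 0], [0, 0, 0]], turn=[[0, 0, 0], [0, 0, 0], [0, 0, 0], [0, 0, 0], [0, 0, 0], [0, 0, 0], [0, 0, 0], [0, 0, 0]])

```text
time_s: 14.65
position: [482.9, 249.2, 88.7]
tool_rot: [-2.594, -1.771, 0.002]
force: [-0.2, -0.2, -0.4]
opening: 0.3
gripper_force: 0.0
```

```bash
python3 -c "
from h import *
un();rel([457.4,183.6,68.3])"
```

```text
t 14.65 unit x,y,z -0.2 35.3 88.71 F x,y,z -0.09 -0.27 -0.44
t 14.65 pos [482.9 249.2  88.7] yaw 68.64 F [-0.19 -0.22 -0.44] units [-2.81  0.01  0.82] 0.30791808723114517
```

step_arm(jaw=[-1, -1, -1, -1, -1, -1, -1, -1], slide=[[-0.4, 0, 0], [-0.5, 0, 0], [-0.6, 0, 0], [-0.6, 0, 0], [-0.5, 0, 0], [-0.2, 0, 0], [0, 0, 0], [0, 0, 0]], turn=[[0, 0, 0], [0, 0, 0], [0, 0, 0], [0, 0, 0], [0, 0, 0], [0, 0, 0], [0, 0, 0], [0, 0, 0]])

```text
time_s: 15.45
position: [457.9, 184.2, 89.4]
tool_rot: [2.595, 1.771, 0.0]
force: [0.7, 0.2, -0.1]
opening: 0.0
gripper_force: 0.0
```

step_arm(jaw=[-1, -1, -1, -1, -1, -1, -1, -1], slide=[[0, 0, 0.2], [0, 0, 0.2], [0, 0, 0.2], [0, 0, 0.1], [0, 0, 0.1], [0, 0, 0], [0.2, 0, 0], [0.2, 0, 0]], turn=[[0, 0, 0], [0, 0, 0], [0, 0, 0], [0, 0, 0], [0, 0, 0], [0, 0, 0], [0, 0, 0], [0, 0, 0]])

```text
time_s: 16.25
position: [461.7, 193.8, 69.5]
tool_rot: [2.595, 1.771, 0.001]
force: [-0.4, -0.1, 1.3]
opening: -0.1
gripper_force: 0.0
```

```bash
python3 -c "
from h import *
un()"
```

```text
t 16.25 unit x,y,z 0.2 -24.0 69.51 F x,y,z -0.34 -0.26 1.29
```

step_arm(jaw=[-1, -1, -1, -1, -1, -1, -1, -1], slide=[[0.1, 0, 0.04], [0.15, 0, 0], [0.15, 0, 0], [0.2, 0, 0], [0.2, 0, 0], [0.2, 0, 0], [0.2, 0, 0], [0.2, 0, 0]], turn=[[0, 0, 0], [0, 0, 0], [0, 0, 0], [0, 0, 0], [0, 0, 0], [0, 0, 0], [0, 0, 0], [0, 0, 0]])

```text
time_s: 17.05
position: [474.2, 226.4, 68.3]
tool_rot: [-2.595, -1.771, 0.0]
force: [-1.1, -1.9, 0.3]
opening: 0.2
gripper_force: 0.9
```

step_arm(jaw=[-1, -1, -1, -1, -1, -1, -1, -1], slide=[[0.2, 0, 0], [0.2, 0, 0], [0.2, 0, 0], [0.2, 0, 0], [0.2, 0, 0], [0.2, 0, 0], [0.1, 0, 0], [0.1, 0, 0]], turn=[[0, 0, 0], [0, 0, 0], [0, 0, 0], [0, 0, 0], [0, 0, 0], [0, 0, 0], [0, 0, 0], [0, 0, 0]])

```text
time_s: 17.85
position: [486.9, 258.8, 68.3]
tool_rot: [-2.594, -1.771, 0.0]
force: [-1.2, -0.9, -1.2]
opening: 0.1
gripper_force: 0.8
```

```bash
python3 -c "
from h import *
un()"
```

```text
t 17.85 unit x,y,z -0.0 45.8 68.26 F x,y,z -0.78 -1.27 -1.23
```

step_arm(jaw=[-1, -1, -1, -1, -1, -1, -1, -1], slide=[[0.04, 0, 0], [0.04, 0, 0], [0.04, 0, 0], [0.03, 0, 0], [0.02, 0, 0], [0.02, 0, 0], [0, 0, 0], [0, 0, 0]], turn=[[0, 0, 0], [0, 0, 0], [0, 0, 0], [0, 0, 0], [0, 0, 0], [0, 0, 0], [0, 0, 0], [0, 0, 0]])

```text
time_s: 18.65
position: [488.4, 262.7, 68.2]
tool_rot: [2.594, 1.771, -0.002]
force: [-2.4, -4.9, 1.2]
opening: 0.1
gripper_force: 2.6
```

```bash
python3 -c "
from h import *
un()"
```

```text
t 18.65 unit x,y,z -0.0 49.9 68.25 F x,y,z -0.5 -5.41 1.17
```

step_arm(jaw=[-1, -1, -1, -1, -1, -1, -1, -1], slide=[[0.02, 0, 0], [0.01, 0, 0], [0, 0, 0], [0, 0, 0], [0, 0, 0], [0, 0, 0], [0, 0, 0], [0, 0, 0]], turn=[[0, 0, 0], [0, 0, 0], [0, 0, 0], [0, 0, 0], [0, 0, 0], [0, 0, 0], [0, 0, 0], [0, 0, 0]])

```text
time_s: 19.45
position: [488.4, 262.8, 68.2]
tool_rot: [2.594, 1.771, -0.004]
force: [-4.4, -8.7, 2.5]
opening: -0.3
gripper_force: 4.6
```

step_arm(jaw=[-1, -1, -1, -1, -1, -1, -1, -1], slide=[[-0.2, 0, 0], [-0.2, 0, 0], [0, 0, -0.4], [0, 0, -0.8], [0, 0, -1], [-0.5, 0, -1], [-1, 0, -1], [-1, 0, -0.5]], turn=[[0, 0, 0], [0, 0, 0], [0, 0, 0], [0, 0, 0], [0, 0, 0], [0, 0, 0], [0, 0, 0], [0, 0, 0]])

```text
time_s: 20.25
position: [462.9, 196.0, 188.7]
tool_rot: [2.593, 1.772, 0.006]
force: [0.6, -0.5, -0.9]
opening: 0.3
gripper_force: 0.0
```

step_arm(jaw=[-1, -1, -1, -1, -1, -1, -1, -1], slide=[[-0.5, 0, 0], [0, 0, 0], [0, 0, 0], [0, 0, 0], [0, 0, 0], [0, 0, 0], [0, 0, 0], [0, 0, 0]], turn=[[0, 0, 0], [0, 0, 0], [0, 0, 0], [0, 0, 0], [0, 0, 0], [0, 0, 0], [0, 0, 0], [0, 0, 0]])

```text
time_s: 21.05
position: [457.9, 184.7, 185.7]
tool_rot: [-2.594, -1.772, 0.0]
force: [-0.2, -0.3, 1.1]
opening: 0.1
gripper_force: 0.0
```

```bash
python3 -c "
from h import *
un(); grab('wrist','w4')"
```

```text
t 21.05 unit x,y,z 0.1 -33.8 185.68 F x,y,z -0.08 -0.34 1.1
```

View pics/w4.png

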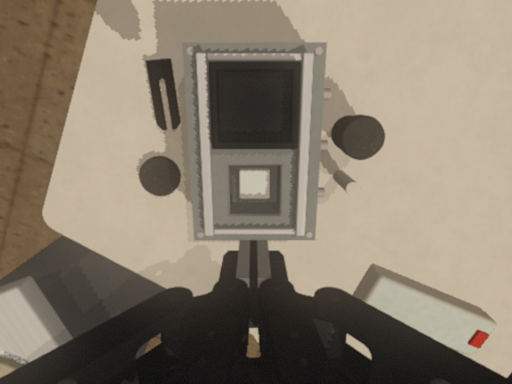

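The shutter is hard against the far end stop (rows 62-150), covering the round well. The square key at (254,183) is untouched, the loose parts have not moved, and the arm is clear.

```bash
python3 -c "
from rig import job_done
print(job_done())"
```

```text
the job is handed in; nothing more can be done
None
```

The job is handed in at about 21 s of the 72 s allowed: I pushed the shutter to its far stop, pressed the reset key fully down for about a second and let it up, then pushed the shutter back to its stop over the round well; the square-well key was not pressed and the small parts were not touched.

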